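Walk a vial block square to the hotplate's rear rail

TASK

The aluminium vial block stands askew on the hotplate. Grasping and lifting nothing, push it round by its corners with the fingertips until its plain back is square to the rear guard rail while still a finger's width short of it, then slide it home until the whole back lies flat against the rail, viewing slots to the front. Do not touch the vials standing in it and leave the other glassware and bench things where they are.

Things in the scene. Friction and masses are not known exactly. Their poses are not given: they have to be found in the camera images.
- hotplate: Large fixed laboratory hotplate: white case, off-white ceramic top plate 310 (x) by 460 (y) mm whose surface is 110 mm above the bench. Origin: centre of its underside, on the bench. x points from the control panel (robot side) to the rear edge, y to the left, z up. Low steel guard rails stand 26 mm above the plate along the left and right edges (y = +-220 mm)
- rail_mid (a point): Middle of the front (inner) face of the steel rear guard rail, at x = 130 mm, y = 0 and z = 129 mm of the hotplate; same axes as the hotplate. The rail is a straight flat bar along the hotplate's y, 448 mm long, its face reaching from 10 to 28 mm above the plate
- vial_block: Aluminium 12-well vial block, 96 (x) by 124 (y) by 40 mm high, loose on the hotplate, about 0.9 kg with vials; sliding it takes roughly 7 to 13 N (mass and friction vary). Origin: centre of its underside. x points from its front (four upright viewing slots) to its plain back, y left, z up. Starts 0.6 to 1.45 rad anticlockwise (from above) of square, centre 137 to 167 mm from the rail
- back_left (a point): Point on the plain back face of the block, 2 mm in from its left edge (block x = 48, y = 60 mm), 19 mm above the plate; the block's axes
- back_right (a point): Point on the plain back face of the block, 2 mm in from its right edge (block x = 48, y = -60 mm), 19 mm above the plate; the block's axes
- vial0: Amber glass vial with black cap, 22 mm diameter, 50 mm tall, standing loose in a 30 mm deep well of the block (front row, far left); its top is 60 mm above the plate. Origin: centre of its underside
- vial1: Amber glass vial with black cap, 22 mm diameter, 50 mm tall, standing loose in a 30 mm deep well of the block (front row, inner right); its top is 60 mm above the plate. Origin: centre of its underside
- vial2: Amber glass vial with black cap, 22 mm diameter, 50 mm tall, standing loose in a 30 mm deep well of the block (middle row, inner left); its top is 60 mm above the plate. Origin: centre of its underside
- vial3: Amber glass vial with black cap, 22 mm diameter, 50 mm tall, standing loose in a 30 mm deep well of the block (back row, far right); its top is 60 mm above the plate. Origin: centre of its underside
- beaker_left: Empty glass beaker, 62 mm across, 72 mm tall, loose on the hotplate at the left end of the rear rail. Origin: centre of its underside
- beaker_right: Empty glass beaker, 62 mm across, 72 mm tall, loose on the hotplate at the right end of the rear rail. Origin: centre of its underside
- dish: White porcelain evaporating dish, 62 mm across, 24 mm high, loose near the hotplate's front right corner. Origin: centre of its underside
- wash_bottle: White plastic wash bottle with bent spout, 70 mm across, 178 mm tall, on the bench to the right of the hotplate. Origin: centre of its underside
- dropper_bottle: Amber glass dropper bottle with rubber bulb, 54 mm across, 115 mm tall, on the bench to the right of the hotplate. Origin: centre of its underside
- reagent_jar: White plastic reagent jar, 84 mm across, 130 mm tall, on the bench to the left of the hotplate. Origin: centre of its underside
- lifting_tee: Steel lifting tee with black cross handle, 120 mm long, 16 mm high, lying on the bench to the left of the hotplate; not used. Origin: centre of its underside

How it is judged:
On the way, in this order (a step that is already met when the one before it is completed fails the run):
1. the block is square to the rear rail (within 0.12 rad), back towards it, and still clear of it by more than 8 mm (angle between the x axis of vial_block and the x axis of hotplate, either way round below 0.12 rad and x of rail_mid in the frame of vial_block above 0 m and x of each of back_left, back_right in the frame of hotplate below 0.122 m), for 0.2 s.
2. the whole back of the block lies against the rear rail (both ends within 4 mm) (x of each of back_left, back_right in the frame of hotplate above 0.126 m), for 0.2 s.
At the end, for the whole second after the job is handed in: both ends of the block's plain back are within 4 mm of the rear rail's face, the block stands flat and at rest on the hotplate, and all four vials are seated in their wells (all of step 2 and z of vial_block in the frame of hotplate between 0.106 and 0.114 m and angle between vial_block's own z axis and vertical below 0.04 rad and linear speed of vial_block below 0.01 m/s and angular speed of vial_block below 0.05 rad/s and z of each of vial0, vial1, vial2, vial3 in the frame of vial_block below 0.014 m); the robot touches nothing.
It fails at once if the block is lifted or tipped (more than 8 mm or 0.12 rad) (z of vial_block in the frame of hotplate above 0.118 m or angle between vial_block's own z axis and vertical above 0.12 rad).
It fails at once if the fingers touch a vial (over 1 N), or a vial rises from its well (more than 8 mm) (contact force between any of the arm, the fingers and vial0 above 1 N or contact force between any of the arm, the fingers and vial1 above 1 N or contact force between any of the arm, the fingers and vial2 above 1 N or contact force between any of the arm, the fingers and vial3 above 1 N or z of any of vial0, vial1, vial2, vial3 in the frame of vial_block above 0.018 m).
It fails at once if another thing is shifted (more than 12 mm) or tipped (more than 0.2 rad) (distance of any of beaker_left, beaker_right, dish, wash_bottle, dropper_bottle, reagent_jar, lifting_tee from where it was at the start of the episode above 0.012 m or angle between any of beaker_left, beaker_right, dish, wash_bottle, dropper_bottle, reagent_jar, lifting_tee's own z axis and vertical above 0.2 rad).
It also fails if it takes over 67 s, if anything falls off the work surface, if the arm or the gripper's body presses on something with over 40 N, if the wrist force passes 120 N, or if a joint passes its speed limit or range.

ROBOT

A 6-joint arm with a two-finger parallel gripper is mounted at the origin on the work surface. World frame = base frame: x ahead of the robot, y to its left, z up, the work surface at z = 0. Lengths are in m, angles in rad, forces in N, time in s.
With the tool pointing down it reaches from about 0.35 to 0.975 m from the base axis. Payload 4.9 kg.
Tool frame: the origin (TCP) lies at the very end of the fingers, on their centre line; the grasp point (between the pads) lies 19 mm behind it; z points along the fingers, x is the direction in which the jaws open and shut, and the axes are right-handed (so a half turn about z gives the same grasp; the last joint's range is limited). The gripper opens to 85 mm and grips with 20 to 120 N. Pads are 22 mm wide; open, the fingers measure 114 mm over their backs; the gripper's body (76 mm by 85 mm) begins 54 mm behind the grasp point. The pads swing forward as they close: fully open they stand 13 mm farther back than shut.
Start: joints at [1.223, 0.053, 1.613, -0, 1.476, -0.119], TCP at [0.142, 0.609, 0.231] pointing down, gripper open.
Joint ranges: [-3.01, 3.01], [-1.01, 2.22], [0.06, 2.58], [-1.02, 4.17], [0.09, 2.62], [-3.14, 3.14]. Speed limits (rad/s): [2.57, 2.57, 3.14, 3.14, 3.14, 3.14].

INTERFACE

Orientations are given as a unit quaternion [w, x, y, z].
In Python, from plant import manip, imaging gives the robot as it stands.
- The arm moves only by the shell command python3 -m pendant 'ROWS'. ROWS is JSON, a list that holds one entry, the list of rows, each a list of 7 numbers: the turn, a rotation vector about the world's x, y, z in units of pi rad (1.0 is pi rad), then the shift along the world's x, y, z in units of 250 mm (1.0 is 250 mm), then the opening, from 0 (shut) to 1 (fully open). In form: [[[ax, ay, az, tx, ty, tz, claw], ...]]. A call has 1 to 20 rows; each row shifts and turns the commanded pose from where the row before left it; what a row does not reach is not made up. A row lasts 1/8 s, in which the tool goes at most 62.5 mm and 10.7 degrees, less where a joint would pass 70% of its speed; a pose out of reach is approached as far as the arm can. A call with a number of a shift or a turn outside -1 to 1 is refused whole. A call with a gripper value outside its range is refused whole. The fingers move at their own pace and stop on an object; the grip force is fixed at half the most. Time passes only in rows, so rows that do not move let the fingers close. It gives the time, the measured TCP pose, the force and the opening at its end, in the units of the state.
- manip.state(): the state, without advancing time (a new reading comes with each control period).
- imaging.grab_frame(name): name is "scene" or "top"; returns a dict with "frame" (400x640x3 uint8, blue, green, red), "mtx" (3x3 intrinsics, pixels), "world_to_cam" (4x4, takes a point from world to camera coordinates). Camera axes: x right, y down, z forward; pixel columns grow to the right and rows downward; lengths in m; the calibration is good to about 2 mm. A picture is of the moment at which its call begins. There is no depth.
- manip.job_done(): hands the job in, once; it reports no verdict.
The state is a dict: "time": time; "joint_pos": joint angles; "joint_vel": joint speeds; "joint_efforts": joint torques, N m; "tool_pos": TCP position; "tool_rot": TCP orientation; "contact_force": force on the tool from outside, world axes, zero at the start; "ft_torque": the same for the moment, N m; "gripper_width": opening from 0.0 (shut) to 1.0 (fully open).
Only numpy, scipy, OpenCV 4.12 (cv2) and the standard library are available. Lean on these libraries where they do the work, as an engineer would, in place of code of your own. Each camera call takes 0.05 s, during which the arm holds its last target. There are 200 camera calls.

## Working session

There is one attempt and no reset: what is moved stays moved. The work goes in short steps, Python scripts to look and compute and a shell command to move; the robot and the scene stay as the last step left them, time stands still between calls to the robot, and variables do not carry over. Pictures are saved under pics/ and viewed, about 8 in all and at most 12, crops included, and the job is handed in when it is done.

```bash
mkdir -p pics; ls; python3 - <<'E'
from plant import manip, imaging
import cv2
print(manip.state())
for n in("top","scene"):
    f=imaging.grab_frame(n); cv2.imwrite(f"pics/{n}0.png",f["frame"]); print(n,f["mtx"].tolist(),f["world_to_cam"].round(4).tolist())
E
```

```text
pics
{'time': 0.0, 'joint_pos': array([ 1.22296955e+00,  5.33598675e-02,  1.61430911e+00,  2.63971511e-05,
        1.47598735e+00, -1.18993693e-01]), 'joint_vel': array([ 0.00058661, -0.000385  ,  0.00071092,  0.00095925,  0.0006084 ,
       -0.00155225]), 'joint_efforts': array([-9.09307764e-04, -3.93668675e+01, -3.70179713e+01, -8.69686505e-05,
        6.86953063e-03,  3.91529966e-06]), 'tool_pos': array([0.14154967, 0.60811807, 0.23005212]), 'tool_rot': array([ 5.29888091e-04,  7.83212085e-01,  6.21753782e-01, -8.85480517e-04]), 'contact_force': array([0.33796157, 0.0110181 , 0.18012058]), 'ft_torque': array([-0.00762352, -0.00985646, -0.01765004]), 'gripper_width': 0.9990198311242123}
top [[470.8633869695896, 0.0, 318.1822415208898], [0.0, 470.8633869695896, 199.3864869155436], [0.0, 0.0, 1.0]] [[0.0551, -0.9985, 0.0066, -0.0418], [-0.9735, -0.0552, -0.222, 0.5738], [0.2221, 0.0058, -0.975, 1.2376], [0.0, 0.0, 0.0, 1.0]]
scene [[440.7696496856837, 0.0, 308.02472623082184], [0.0, 440.7696496856837, 200.92545819865498], [0.0, 0.0, 1.0]] [[0.2648, 0.9643, 0.0096, -0.1494], [0.6963, -0.1843, -0.6937, -0.333], [-0.6671, 0.1904, -0.7202, 1.628], [0.0, 0.0, 0.0, 1.0]]
```

View pics/top0.png

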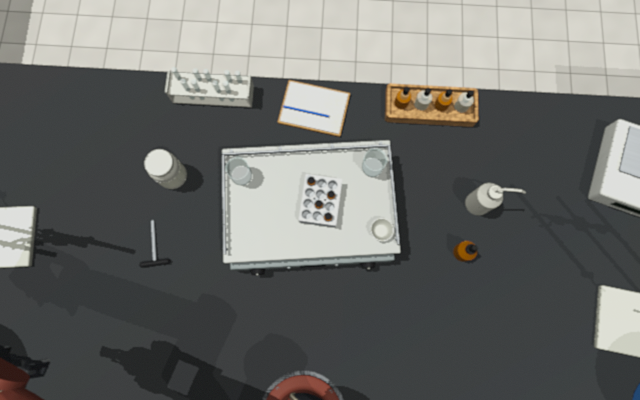

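View pics/scene0.png

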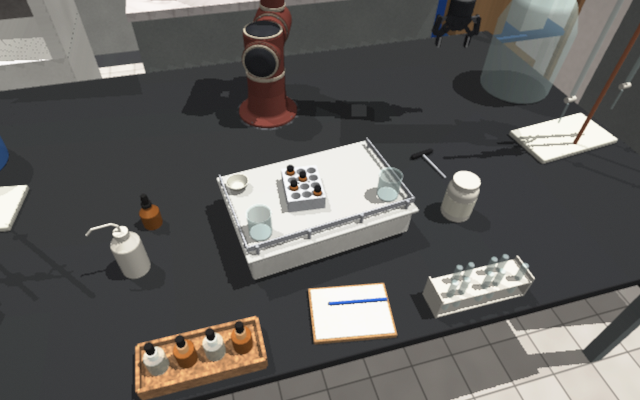

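```bash
cat > h.py <<'E'
import numpy as np,cv2
from plant import manip,imaging
def ray(f,uv,z):
    R=f["world_to_cam"][:3,:3];t=f["world_to_cam"][:3,3];c=-R.T@t
    uv=np.atleast_2d(np.asarray(uv,float))
    d=np.c_[uv,np.ones(len(uv))]@np.linalg.inv(f["mtx"]).T@R
    return (c+d*((z-c[2])/d[:,2])[:,None])[:,:2]
def proj(f,P):
    P=np.atleast_2d(P);q=(P@f["world_to_cam"][:3,:3].T+f["world_to_cam"][:3,3])@f["mtx"].T
    return q[:,:2]/q[:,2:]
E
python3 - <<'E'
from h import *
f=imaging.grab_frame("top");im=f["frame"]
cv2.imwrite("pics/c1.png",cv2.resize(im[135:275,210:410],None,fx=4,fy=4,interpolation=cv2.INTER_CUBIC))
print(ray(f,[[222,150],[390,143]],.138),ray(f,[[319,200]],.15))
E
```

```text
[[ 0.67884117  0.25336358]
 [ 0.72429055 -0.19382061]] [[ 0.55430307 -0.01233975]]
```

View pics/c1.png

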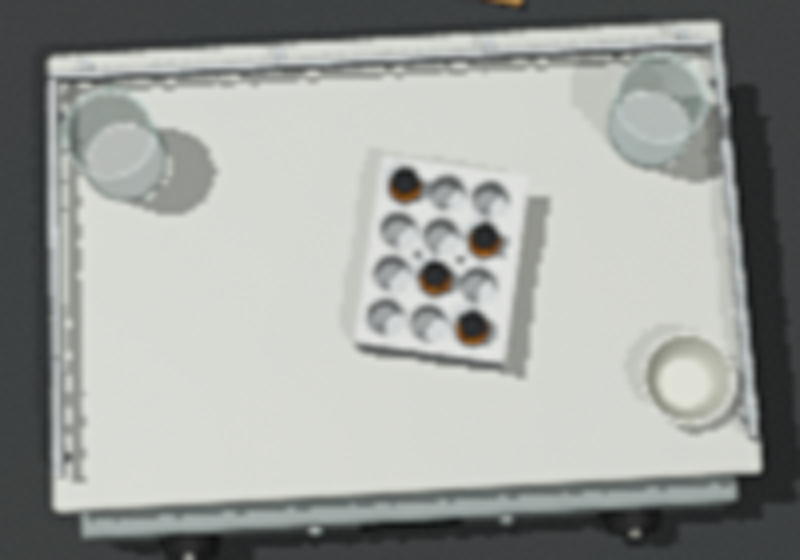

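```bash
cat >> h.py <<'E'
def fit(W,M):  # 2D rigid M->W
    W=np.array(W);M=np.array(M);a=(M-M.mean(0))@[1,1j];b=(W-W.mean(0))@[1,1j]
    th=np.angle(np.vdot(a,b));R=np.array([[np.cos(th),-np.sin(th)],[np.sin(th),np.cos(th)]])
    t=W.mean(0)-R@M.mean(0);return t,th,np.linalg.norm(M@R.T+t-W,axis=1)
def R2(th):return np.array([[np.cos(th),-np.sin(th)],[np.sin(th),np.cos(th)]])
E
python3 - <<'E'
from h import *
f=imaging.grab_frame("top");im=f["frame"]
o=np.array([210,135]);c=lambda L:(np.array(L,float)+.5)/4+o-.5
H=ray(f,c([[48,57],[720,20],[762,472],[55,512]]),.11)
print(H,fit(H,[[.155,.23],[.155,-.23],[-.155,-.23],[-.155,.23]]))
B=ray(f,c([[379,152],[527,175],[503,362],[358,345]]),.15)
print(B,fit(B,[[.048,-.062],[-.048,-.062],[-.048,.062],[.048,.062]]))
V=ray(f,c([[405,183],[485,237],[436,276],[472,326]]),.17)
print("caps",V)
W=ray(f,c([[448,193],[491,197],[400,233],[394,272],[386,318],[429,322]]),.148);print("wells",W)
cam=-f["world_to_cam"][:3,:3].T@f["world_to_cam"][:3,3];print(cam)
t,th,_=fit(H,[[.155,.23],[.155,-.23],[-.155,-.23],[-.155,.23]])
dr=cv2.resize(im[135:275,210:410],None,fx=4,fy=4,interpolation=cv2.INTER_CUBIC)
def poly(P,z,col):
    q=proj(f,np.c_[P,np.full(len(P),z)]);cv2.polylines(dr,[((q-o+.5)*4-.5).round().astype(int)],True,col,1)
m=np.array([[.155,.23],[.155,-.23],[-.155,-.23],[-.155,.23]])
poly(m@R2(th).T+t,.11,(0,0,255))
poly(np.array([[.13,.224],[.13,-.224]])@R2(th).T+t,.138,(255,0,0))
t2,th2,_=fit(B,[[.048,-.062],[-.048,-.062],[-.048,.062],[.048,.062]])
bm=np.array([[.048,-.062],[-.048,-.062],[-.048,.062],[.048,.062]])
poly(bm@R2(th2).T+t2,.15,(0,160,0));poly(bm@R2(th2).T+t2,.11,(0,160,160))
cv2.imwrite("pics/c2.png",dr)
E
```

```text
[[ 0.69118865  0.26103933]
 [ 0.74427456 -0.19671708]
 [ 0.43508346 -0.23068921]
 [ 0.38369091  0.22547383]] (array([0.56355939, 0.01477672]), np.float64(0.1133437607931591), array([0.00041814, 0.00085751, 0.00076218, 0.00033229]))
[[ 0.62537029  0.02982828]
 [ 0.61532229 -0.0674183 ]
 [ 0.49111019 -0.05760001]
 [ 0.49688275  0.03532159]] (array([ 0.55717138, -0.01496711]), np.float64(1.5019930225138984), array([0.00326315, 0.00050335, 0.0013441 , 0.0025439 ]))
caps [[ 0.60001784  0.01115918]
 [ 0.56743129 -0.04170236]
 [ 0.54032689 -0.01198823]
 [ 0.50946548 -0.03636465]]
wells [[ 0.60081345 -0.01665624]
 [ 0.59971681 -0.04475127]
 [ 0.57228666  0.01296528]
 [ 0.54623565  0.01529799]
 [ 0.51579038  0.01861215]
 [ 0.51473813 -0.00906671]]
[ 0.28606772 -0.01715888  1.33433334]
```

View pics/c2.png

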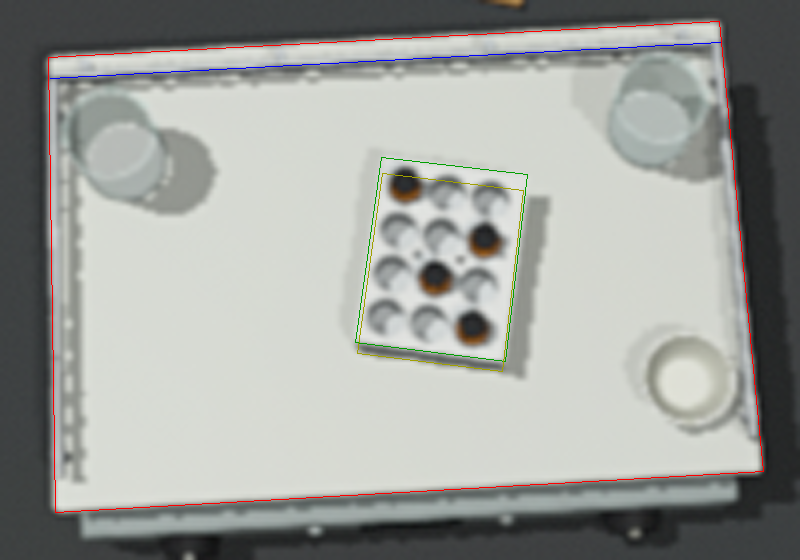

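```bash
python3 -m pendant '[[[0,0,-0.03,0.09,-0.175,0.02,0],[0,0,-0.03,0.09,-0.175,0.02,0],[0,0,-0.03,0.09,-0.175,0,0],[0,0,-0.03,0.09,-0.175,0,0],[0,0,-0.03,0.09,-0.175,0,0],[0,0,-0.03,0.09,-0.175,0,0],[0,0,-0.03,0.09,-0.175,0,0],[0,0,-0.03,0.09,-0.175,0,0],[0,0,-0.03,0.09,-0.175,0,0],[0,0,-0.03,0.09,-0.175,0,0],[0,0,-0.03,0.09,-0.175,0,0],[0,0,-0.03,0.09,-0.175,0,0],[0,0,-0.03,0.09,-0.175,0,0],[0,0,-0.03,0.09,-0.175,0,0],[0,0,-0.03,0.09,-0.175,0,0],[0,0,0,0.09,-0.175,0,0],[0,0,0,0,0,0,0]]]'
cat > plan.py <<'E'
from h import *
import sys
# path of finger for block (world pose) turning clockwise by dth about COR at local (0,-e)
def pose():
    s=manip.state();q=s["tool_rot"];return s["tool_pos"],2*np.arctan2(q[2],q[1])
def path(t,th,dth,n,d=.048,e=.042,dep=.011):
    R=R2(th);C=np.array(t)+R@[0,-e];p=[]
    for k in range(n+1):
        a=R2(th-dth*k/n);p.append(C+a@[-.048-dep,d+e])
    return np.array(p),C
if __name__=="__main__":
    print(pose())
    p,C=path([.5572,-.015],1.502,1.389,20)
    print(p[0]);print((np.diff(p,axis=0)/.25).round(3).tolist(), -1.389/20/np.pi)
E
python3 plan.py
```

```text
time: 2.33
tool_pos: [0.5023, -0.0937, 0.2408]
tool_rot: [-0.0, 0.999, -0.038, -0.001]
contact_force: [-0.4, 0.6, -0.6]
gripper_width: 0.001
(array([ 0.50225945, -0.09374079,  0.24076132]), np.float64(-0.07556929466426465))
[ 0.50525776 -0.07056081]
[[-0.014, 0.027], [-0.012, 0.027], [-0.01, 0.028], [-0.008, 0.029], [-0.006, 0.029], [-0.004, 0.03], [-0.002, 0.03], [0.0, 0.03], [0.002, 0.03], [0.004, 0.03], [0.006, 0.029], [0.008, 0.029], [0.01, 0.028], [0.012, 0.027], [0.014, 0.026], [0.016, 0.025], [0.018, 0.024], [0.019, 0.023], [0.021, 0.021], [0.022, 0.02]] -0.02210662159546426
```

```bash
python3 -m pendant '[[[0,0,0,0,0,-0.12,0],[0,0,0,0,0,-0.12,0],[0,0,0,0,0,-0.12,0],[0,0,0,0,0,-0.11,0],[0,0,0,0,0,0,0],[0,0,0,0.006,0.04,0,0],[0,0,0,0.006,0.04,0,0],[0,0,-0.02,-0.014,0.027,0,0],[0,0,-0.022,-0.012,0.027,0,0],[0,0,-0.022,-0.01,0.028,0,0],[0,0,-0.022,-0.008,0.029,0,0],[0,0,-0.022,-0.006,0.029,0,0],[0,0,-0.022,-0.004,0.03,0,0],[0,0,0,0,0,0,0]]]'
python3 - <<'E'
from h import *
f=imaging.grab_frame("top");im=f["frame"]
cv2.imwrite("pics/c3.png",cv2.resize(im[135:275,210:410],None,fx=4,fy=4,interpolation=cv2.INTER_CUBIC))
from plan import pose;print(pose())
E
```

```text
time: 4.08
tool_pos: [0.492, -0.0282, 0.1252]
tool_rot: [-0.0, 0.972, -0.237, 0.001]
contact_force: [0.4, -0.3, -0.7]
gripper_width: -0.001
(array([ 0.49193817, -0.02828937,  0.12490708]), np.float64(-0.47818996504808425))
```

View pics/c3.png

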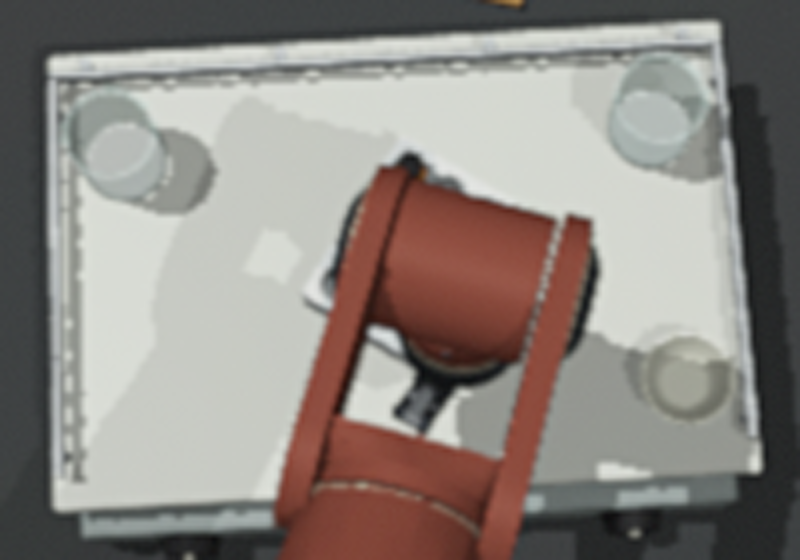

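```bash
python3 -m pendant '[[[0,0,-0.022,-0.002,0.03,0,0],[0,0,-0.022,0,0.03,0,0],[0,0,-0.022,0.002,0.03,0,0],[0,0,-0.022,0.004,0.03,0,0],[0,0,-0.022,0.006,0.029,0,0],[0,0,-0.022,0.008,0.029,0,0],[0,0,-0.022,0.01,0.028,0,0],[0,0,-0.022,0.012,0.027,0,0],[0,0,-0.022,0.014,0.026,0,0],[0,0,0,0,0,0,0]]]'
python3 - <<'E'
from h import *
f=imaging.grab_frame("scene");im=f["frame"]
cv2.imwrite("pics/c4.png",cv2.resize(im[130:280,200:420],None,fx=3.6,fy=3.6,interpolation=cv2.INTER_CUBIC))
from plan import pose;print(pose())
E
```

```text
time: 5.38
tool_pos: [0.505, 0.0363, 0.1241]
tool_rot: [-0.0, 0.853, -0.523, 0.0]
contact_force: [-0.7, 0.6, 0.7]
gripper_width: 0.003
(array([0.50499912, 0.03619729, 0.12396763]), np.float64(-1.1000866468959658))
```

View pics/c4.png

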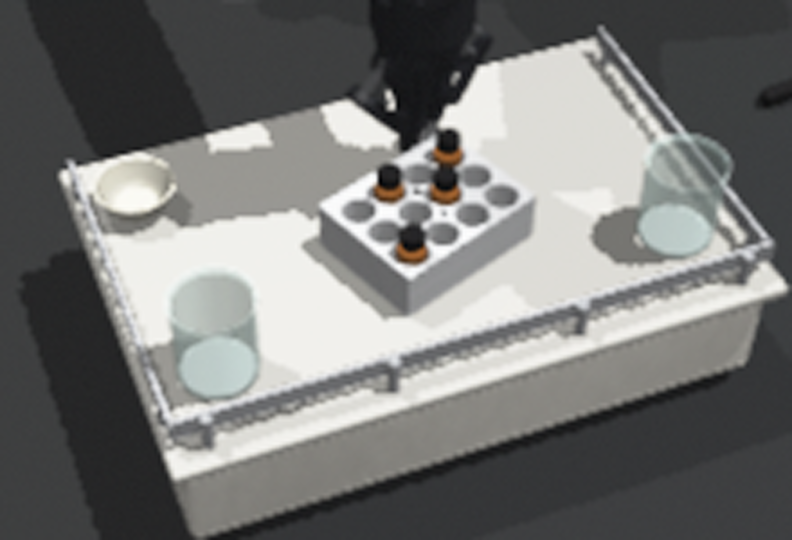

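```bash
cat >> h.py <<'E'
def fs(L,mdl,z=.15,s=3.6,o=(200,130)):
    f=imaging.grab_frame("scene");P=ray(f,(np.array(L,float)+.5)/s+np.array(o)-.5,z)
    t,th,r=fit(P,mdl)
    hp=np.array([.5636,.0148]);a=.1133
    print("world",t.round(4),th.round(4),"res",r.round(4),"| hot",(R2(-a)@(t-hp)).round(4),round(th-a,4));return t,th
E
python3 - <<'E'
from plan import *
t,th=fs([[408,275],[535,205],[320,205]],[[.048,-.062],[.048,.062],[-.048,-.062]])
x,ps=pose()
print("tool local",R2(-th)@(x[:2]-t))
# scene check of hotplate rear corners
f=imaging.grab_frame("scene");print(proj(f,[[.6912,.2610,.11],[.7443,-.1967,.11]])*3.6-np.array([200,130])*3.6)
dth=th-.1133
for d in(.050,):
    p,C=path(t,th,dth,7,d=d,e=.042)
    print(p[0]-x[:2],(np.diff(p,axis=0)/.25).round(3).tolist(),-dth/7/np.pi, "final c",C+R2(.1133)@[0,.042])
E
```

```text
world [0.5784 0.0238] 0.4089 res [0.0054 0.004  0.0018] | hot [0.0157 0.0072] 0.2956
tool local [-0.06246416  0.04047336]
[[788.30647169 288.64728528]
 [168.42004033 482.35800674]]
[-0.00060947  0.01011859] [[0.011, 0.015], [0.011, 0.015], [0.012, 0.014], [0.012, 0.014], [0.013, 0.013], [0.014, 0.013], [0.014, 0.012]] -0.013442853234976475 final c [0.59030988 0.02695092]
```

```bash
python3 -m pendant '[[[0,0,-0.022,0.016,0.025,0,0],[0,0,-0.022,0.018,0.024,0,0],[0,0,-0.022,0.019,0.023,0,0],[0,0,-0.022,0.021,0.021,0,0],[0,0,0,0,0,0,0],[0,0,0,-0.1,-0.01,0,0],[0,0,-0.013,-0.1,-0.01,0,0],[0,0,-0.013,-0.1,-0.01,0,0],[0,0,0,-0.1,-0.03,0,1],[0,0,0,-0.04,-0.03,0,1],[0,0,0,0,0,0,1]]]'
python3 - <<'E'
from h import *
f=imaging.grab_frame("top");im=f["frame"]
a=cv2.resize(im[135:245,240:385],None,fx=5,fy=5,interpolation=cv2.INTER_CUBIC)
f=imaging.grab_frame("scene");b=f["frame"]
cv2.imwrite("pics/c5.png",cv2.resize(b[145:245,250:390],None,fx=5.6,fy=5.6,interpolation=cv2.INTER_CUBIC));cv2.imwrite("pics/t5.png",a)
from plan import pose;print(pose())
E
```

```text
time: 6.9
tool_pos: [0.4134, 0.0362, 0.124]
tool_rot: [-0.001, 0.745, -0.667, 0.001]
contact_force: [-0.1, -0.0, -0.4]
gripper_width: 0.633
(array([0.41397925, 0.03652753, 0.12416705]), np.float64(-1.4604298156467155))
```

View pics/t5.png

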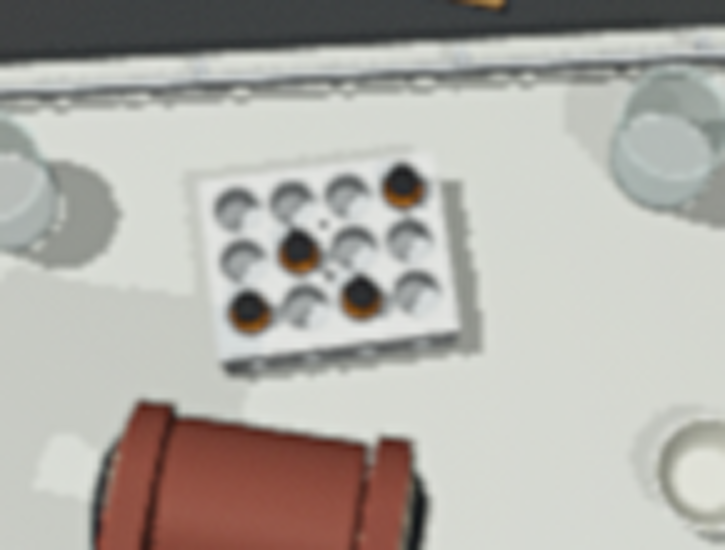

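```bash
cat >> h.py <<'E'
def ft(L,s=5,o=(240,135)):
    f=imaging.grab_frame("top");P=ray(f,(np.array(L,float)+.5)/s+np.array(o)-.5,.15)
    t,th,r=fit(P,[[.048,.062],[.048,-.062],[-.048,-.062],[-.048,.062]])
    hp=np.array([.5636,.0148]);a=.1133
    print("world",t.round(4),th.round(4),"res",r.round(4),"| hot",(R2(-a)@(t-hp)).round(4),round(th-a,4));return t,th
E
python3 - <<'E'
from plan import *
t,th=ft([[196,180],[436,152],[460,330],[221,360]])
x,ps=pose();h=np.array([.5636,.0148]);print("tool hot",R2(-.1133)@(x[:2]-h))
E
```

```text
world [0.5907 0.0254] 0.1856 res [0.0019 0.0009 0.0006 0.0005] | hot [0.0281 0.0074] 0.0723
tool hot [-0.14616904  0.03861275]
```

```bash
python3 -m pendant '[[[0,0,0,0.007,-0.062,-0.016,0.85],[0,0,0,0.007,-0.062,-0.016,0.85],[0,0,0,0.1,0.011,0,0.85],[0,0,0,0.1,0.011,0,0.85],[0,0,0,0.098,0.012,0,0.85],[0,0,0,0.024,0.0027,0,0.85],[0,0,0,0.024,0.0027,0,0.85],[0,0,0,0.024,0.0027,0,0.85],[0,0,0,0.024,0.0027,0,0.85],[0,0,0,0.024,0.0027,0,0.85],[0,0,0,0.024,0.0027,0,0.85],[0,0,0,0.024,0.0027,0,0.85],[0,0,0,0.024,0.0027,0,0.85],[0,0,0,0.024,0.0027,0,0.85],[0,0,0,0,0,0,0.85],[0,0,0,0,0,0,0.85]]]'
python3 - <<'E'
from h import *
f=imaging.grab_frame("scene");b=f["frame"]
cv2.imwrite("pics/c6.png",cv2.resize(b[145:245,250:390],None,fx=5.6,fy=5.6,interpolation=cv2.INTER_CUBIC))
from plan import pose;x,p=pose();h=np.array([.5636,.0148]);print(x,p,"tool hot",R2(-.1133)@(x[:2]-h))
E
```

```text
time: 9.05
tool_pos: [0.5454, 0.0203, 0.1156]
tool_rot: [-0.0, 0.745, -0.667, 0.0]
contact_force: [-0.8, -0.6, -0.4]
gripper_width: 0.847
[0.5453917  0.02025982 0.11575148] -1.460301539666358 tool hot [-0.01747428  0.00748341]
```

View pics/c6.png

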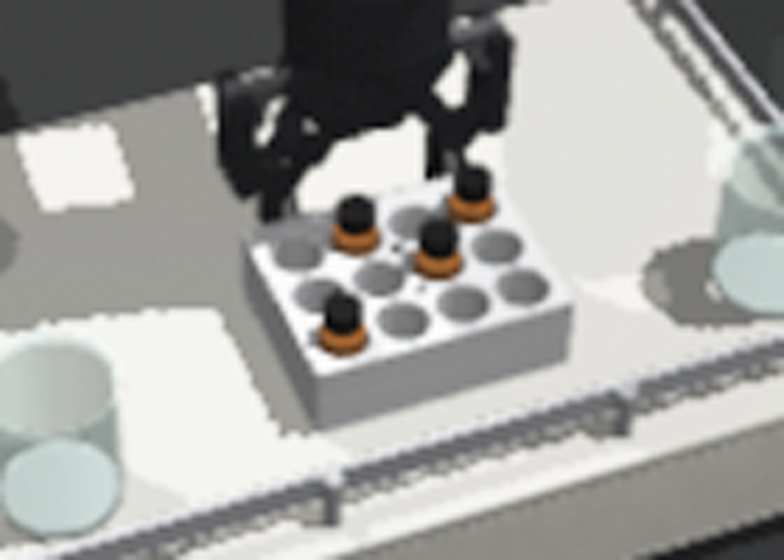

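```bash
python3 -m pendant '[[[0,0,0,0.016,0.0018,0,0.85],[0,0,0,0.016,0.0018,0,0.85],[0,0,0,0.016,0.0018,0,0.85],[0,0,0,0.016,0.0018,0,0.85],[0,0,0,0.016,0.0018,0,0.85],[0,0,0,0.016,0.0018,0,0.85],[0,0,0,0.016,0.0018,0,0.85],[0,0,0,0.016,0.0018,0,0.85],[0,0,0,0.008,0.0009,0,0.85]]]'
python3 -m pendant '[[[0,0,0,0.008,0.0009,0,0.85],[0,0,0,0.008,0.0009,0,0.85]]]'
python3 - <<'E'
from h import *
f=imaging.grab_frame("scene");b=f["frame"]
cv2.imwrite("pics/c7.png",cv2.resize(b[160:260,250:390],None,fx=5.6,fy=5.6,interpolation=cv2.INTER_CUBIC))
from plan import pose;x,p=pose();h=np.array([.5636,.0148]);print(x,p,"tool hot",R2(-.1133)@(x[:2]-h))
E
```

```text
time: 10.22
tool_pos: [0.5785, 0.0239, 0.1157]
tool_rot: [0.001, 0.745, -0.667, -0.001]
contact_force: [-5.1, -0.3, 2.5]
gripper_width: 0.849
time: 10.48
tool_pos: [0.5825, 0.0244, 0.1157]
tool_rot: [0.001, 0.745, -0.667, -0.001]
contact_force: [-4.5, 0.1, 2.4]
gripper_width: 0.853
[0.5828431  0.02441433 0.11575118] -1.4604357308142657 tool hot [0.02020669 0.00737711]
```

View pics/c7.png

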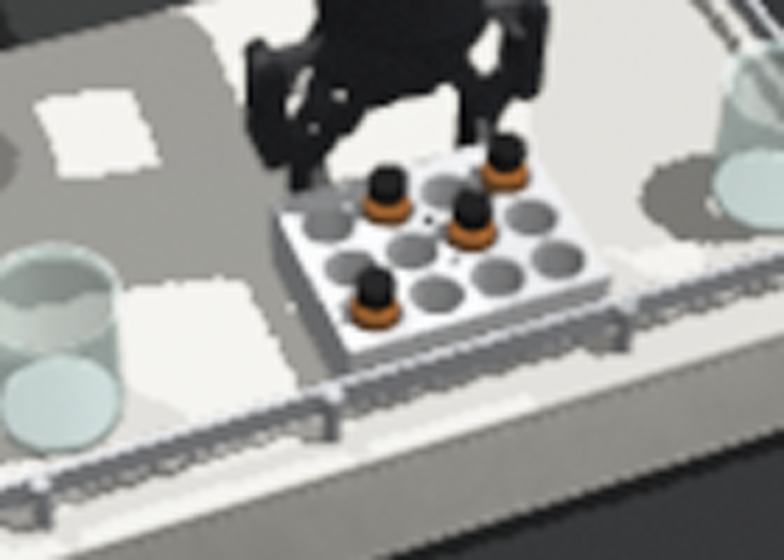

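```bash
for i in 1 2 3; do python3 -m pendant '[[[0,0,0,0.006,0.0007,0,0.85],[0,0,0,0.006,0.0007,0,0.85]]]' | grep -E 'pos|force'; done
```

```text
tool_pos: [0.5849, 0.0247, 0.1157]
contact_force: [-11.2, -1.4, 5.5]
tool_pos: [0.5849, 0.0245, 0.1157]
contact_force: [-24.3, -3.9, 14.8]
tool_pos: [0.5848, 0.0245, 0.1158]
contact_force: [-37.8, -4.8, 22.3]
```

```bash
python3 -m pendant '[[[0,0,0,-0.02,-0.0023,0,0.85],[0,0,0,-0.04,-0.0045,0,0.85],[0,0,0,-0.1,-0.011,0,0.85],[0,0,0,-0.15,-0.017,0,0.85],[0,0,0,-0.15,-0.017,0.05,0.85],[0,0,0,-0.1,-0.011,0.1,0.85],[0,0,0,0,0,0.1,0.85],[0,0,0,0,0,0,0.85]]]'
python3 - <<'E'
from h import *
a=imaging.grab_frame("top")["frame"];b=imaging.grab_frame("scene")["frame"]
A=cv2.resize(a[130:230,250:390],(784,560),interpolation=cv2.INTER_CUBIC)
B=cv2.resize(b[160:260,250:390],(784,560),interpolation=cv2.INTER_CUBIC)
cv2.imwrite("pics/c8.png",A);cv2.imwrite("pics/c9.png",B)
E
```

```text
time: 12.28
tool_pos: [0.454, 0.0097, 0.181]
tool_rot: [-0.002, 0.745, -0.667, 0.003]
contact_force: [-0.4, -0.7, -0.4]
gripper_width: 0.852
```

View pics/c8.png

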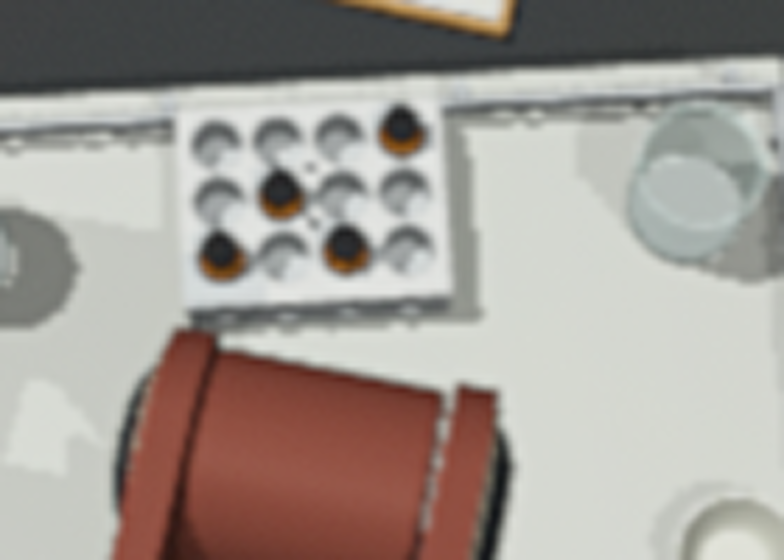

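View pics/c9.png

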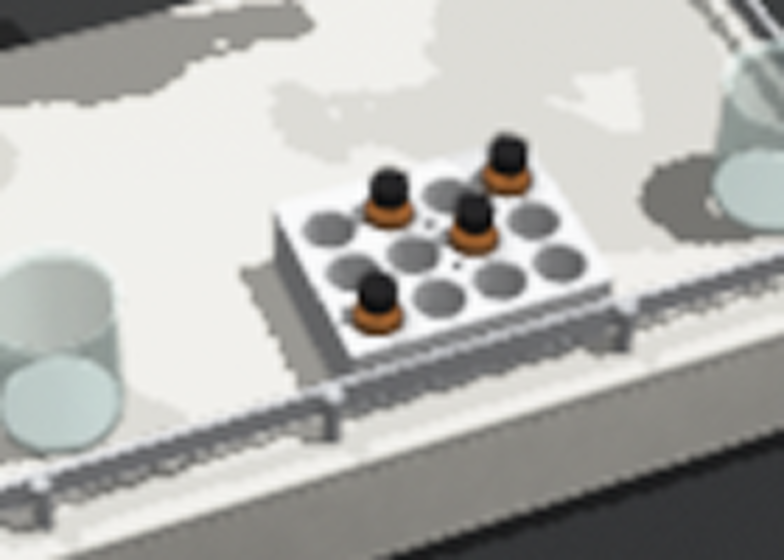

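```bash
python3 - <<'E'
from h import *
ft([[175,117],[441,98],[453,297],[187,311]],5.6,(250,130))
fs([[352,357],[611,284],[275,213]],[[.048,-.062],[.048,.062],[-.048,-.062]],s=5.6,o=(250,160))
h=np.array([.5636,.0148]);f=imaging.grab_frame("scene")
L=lambda x,y,z:np.r_[R2(.1133)@[x,y]+h,z]
print("scene rail top near block R,L & block back corners, crop px")
print(((proj(f,[L(.13,-.055,.138),L(.13,.069,.138),L(.13,-.055,.15),L(.13,.069,.15)])-[250,160])*5.6).round())
# rail line seen in scene (crop px of inner top edge)
P=ray(f,np.array([[40,478],[333,392],[625,299]])/5.6+[250,160],.138);print((P-h)@R2(.1133))
E
```

```text
world [0.6431 0.0275] 0.121 res [0.0011 0.0013 0.0007 0.0006] | hot [0.0804 0.0036] 0.0077
world [0.6448 0.0288] 0.1073 res [0.0021 0.0015 0.0024] | hot [0.0822 0.0047] -0.006
scene rail top near block R,L & block back corners, crop px
[[355. 375.]
 [614. 297.]
 [355. 357.]
 [617. 279.]]
[[ 0.13417363 -0.19687757]
 [ 0.13529034 -0.06710072]
 [ 0.13258431  0.07301358]]
```

```bash
python3 -c "
from plant import manip
print(manip.job_done())"
```

```text
the job is handed in; nothing more can be done
None
```

I turned the block by pushing its front face near the left corner with the closed fingertips, then squared it and slid it home with both open fingertips, lifting and gripping nothing. The job is handed in at about 12 s of the 67 s allowed; no verdict is reported.

- **Squaring:** the single corner push left the block 0.07 rad off square and still about 50 mm from the rail. The two-finger push then squared it, and a picture taken with about 40 mm still to go showed it square.
- **Against the rail:** the arm stopped and the force rose to about 38 N at x = 0.1295 m (hotplate frame), against 0.130 m for the rail face. After backing off, the top camera put the back at 0.128 m with a residual angle of +0.008 rad.
- **Disagreement:** the scene camera gave 0.130 m and −0.006 rad, the opposite sign. Both are within my corner-picking error of about 2 mm, so flatness at each end is known only to roughly that accuracy.
- **Vials and other things:** the last pictures show all four vials seated, and the beakers and dish looking undisturbed. I did not measure the other bench items, and the arm stayed clear of them. The gripper was well clear of everything at hand-in.

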